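# Fit the grating disc onto the vegetable cutter's drive studs

### The arm

A 6-joint arm with a two-finger parallel gripper is mounted at the origin on a cart in front of the work surface, level with it; the furniture and walls round the work are solid. World frame = base frame: x ahead of the robot, y to its left, z up, the work surface at z = 0. Lengths are in mm, angles in rad, forces in N, time in s.
With the tool pointing down it reaches from about 325 to 750 mm from the base axis. Payload 7.6 kg.
Tool frame: the origin (TCP) lies midway between the tips of the shut fingers; the grasp point (between the pads) lies 19 mm behind it (pinch_z is the z of the grasp point in the tool frame, in mm); z points along the fingers, y is the line along which they close (so a half turn about z gives the same grasp; the last joint's range is limited). The gripper opens to 85 mm and grips with 20 to 120 N. Pads are 22 mm wide; open, the fingers measure 114 mm over their backs; the gripper's body (76 mm by 85 mm) begins 54 mm behind the grasp point. The pads swing forward as they close: fully open they stand 13 mm farther back than shut.
Start: joints at [1.137, 0.052, 1.401, -0, 1.689, -0.07], TCP at [186.796, 490.668, 210.223] pointing down, gripper open.
Joint ranges: [-2.9, 2.9], [-0.91, 2.17], [0.12, 2.37], [-1.06, 4.2], [0.26, 2.73], [-2.93, 2.93]. Speed limits (rad/s): [2.57, 2.57, 3.01, 3.14, 3.14, 3.14].

### API

Orientations are given as a rotation vector (axis times angle).
In Python, from cell import observe, capture, calibration, hand_in, pinch_z gives the robot as it stands.
- The arm moves only by the tool jog_arm, never from a script. Its argument "targets" is a list of rows, each an object with "dp": the shift along the world's x, y, z in units of 25 mm (1.0 is 25 mm), a list of three; "dr": the turn, a rotation vector about the world's x, y, z in rad, a list of three. A call has 1 to 20 rows; each row shifts and turns the commanded pose from where the row before left it; what a row does not reach is not made up. A row lasts 1/8 s, in which the tool goes at most 62.5 mm and 10.7 degrees, less where a joint would pass 70% of its speed; a pose out of reach is approached as far as the arm can. A call is refused whole if a number of a shift passes 1 or a number of a turn 0.188, either way. A call with a gripper value outside its range is refused whole. "gripper" is the finger opening in mm, from 0 to 85.4, set as the call begins (left out, the last holds). The fingers move at their own pace and stop on an object; "newtons" is the grip in N (left out, the last holds). Time passes only in rows, so rows that do not move let the fingers close. It gives the time, the measured TCP pose, the force, the opening and the grip force at its end, in the units of the state.
- observe(): the state, without advancing time (a new reading comes with each control period).
- capture(name): name is "scene" or "top"; returns (picture, depth): 480x640x3 uint8, red, green, blue; 480x640 float32, mm along the optical axis (not along the pixel's ray), 0 where there is no reading.
- calibration(name): a dict with "fovy" (degrees; the focal length in pixels is half the picture's height over the tangent of half this angle, whatever the lens; pixels are square), "cx", "cy" (the principal point, pixels), "camera_from_world" (4x4, takes a point from world to camera coordinates). Camera axes: x right, y up, looking along -z (the intrinsics and any distortion apply to the point x, -y, -z); pixel columns grow to the right and rows downward; lengths in mm; the calibration is good to about 2 mm. A picture is of the moment at which its call begins. calibration takes no time and is no camera call.
- hand_in(): hands the job in; it is judged then, once.
The state is a dict: "time_s": time; "q": joint angles; "qd": joint speeds; "joint_torque": joint torques, N m; "tool_pos": TCP position; "tool_rot": TCP orientation; "wrist_force": force on the tool from outside, world axes, zero at the start; "moment": the same for the moment, N m; "width": finger opening in mm; "grip_force": force on a finger pad.
Only numpy, scipy, OpenCV 4.12 (cv2) and the standard library are available. Lean on these libraries where they do the work, as an engineer would, in place of code of your own. Each camera call takes 0.05 s, during which the arm holds its last target. There are 200 camera calls.

### The job

Fit the grating disc to the vegetable cutter: put it over the spindle, feel for the three drive studs by turning it, and press it gently fully home on its seat. Then swing the hold-down arm shut over it. Do not force the disc, and leave the slicing disc where it lies.

Things in the scene. Friction and masses are not known exactly. Their poses are not given: they have to be found in the camera images.
- grating_disc: round steel disc, 140 mm across, 4 thick, three rings of small grating perforations near its rim. Origin: centre of its underside; z up. Three 12 mm through holes for the studs lie 34 mm from the centre, 120 degrees apart, the first towards its +x. Lies loose on the table, 0.22 to 0.45 kg
- disc_grip (a point): on the grating disc's axis 22 mm above its underside, at the height to grip: a grey bar along the disc's x, 56 long, 24 wide (across y), its top 36 mm above the underside; below 9 mm it widens to a low round foot 47 across. A blind bore for the spindle, 12 wide, runs from the underside up to 33 mm
- slicing_disc: the other disc, of the same size and grip but with three long straight slots instead of the perforations; to be left where it lies
- cutter: vegetable cutter, fixed: white motor base 200 x 200 mm, 70 high, under a shallow round steel bowl (inside 168 across, rim 107 mm above the table). Origin: on the table under the spindle's axis; z up, x towards its back, y to its left; chute and buttons at its front (-x)
- seat (a point): centre of the steel seat (38 mm across, 95 above the table) on the spindle's axis; the disc's underside rests on it when fully home. From it the 10 mm spindle rises 30 mm, its last 10 mm tapered to a point. Seat and studs sit on one rubber mount that gives 1 mm per 8 N, 3 mm at most. Pressing the disc on the cutter with more than 25 N damages the drive
- stud_tips (a point): on the spindle's axis, 10 mm above the seat, level with the tips of the three round-nosed 9 mm studs, which stand on the dark drive plate 34 mm from the axis, 120 degrees apart. The plate's turn is NOT measured and differs each time: see it or find it by feel. It turns with 0.4 N m: pressing hard while turning drags it along. A disc on unmatched studs stops rigidly here
- collar_top (a point): on the spindle's axis, 14 mm above the seat, where the top of a black rubber collar (25 mm across) round the spindle stands at first. The collar slides down with about 7 N and stays where it is pushed, so the disc's own weight neither reaches the studs nor seats it. The point stays here when the collar moves
- hold_down (a joint): turn of the hold-down arm about its upright pivot: 0 = shut against its stop, over the disc's grip, pointing to the cutter's front right corner; grows as it swings out clockwise seen from above; starts at 1.65 to 2.0. Friction 0.15 N m, stays where left. 20 wide, 8 thick, underside 4 mm above the grip of a disc fully home: it cannot pass over one that sits proud
- holddown_knob (a point): middle of the upright round black knob near the free end of the hold-down arm, 195 mm from the pivot, 163 above the table; 23 mm across, from 145 to 179 mm above the table
- holddown_pivot (a point): on the upright axis of the hold-down arm, at its underside, 135 mm above the table, 118 from the spindle's axis towards the cutter's back left corner
Mind the look-alikes: they are no part of the job. What is shaped like the grating_disc but pink is not meant.

How it is judged:
By the outcome, as a careful person would: the job done as asked, in the order asked, and still so for the second after the job is handed in, with the robot touching nothing.
It also fails if it takes over 67 s, if anything falls off the work surface, if the arm or the gripper's body presses on something with over 40 N, if the wrist force passes 120 N, or if a joint passes its speed limit or range.

## Working session

There is one attempt and no reset: what is moved stays moved. The work goes in short steps, Python scripts to look and compute and a tool call to move; the robot and the scene stay as the last step left them, time stands still between calls to the robot, and variables do not carry over. Pictures are saved under pics/ and viewed, at most 10 in all, crops included, and the job is handed in when it is done.

Besides the shell and the picture viewer there is one more tool, called after "Call:" as name([rows], argument=value, ...), one row to a line, values as JSON. jog_arm: Moves the arm, as the interface text tells. Its arguments: {"type":"object","properties":{"targets":{"type":"array","items":{"type":"object","properties":{"dp":{"type":"array","items":{"type":"number"}},"dr":{"type":"array","items":{"type":"number"}}}}},"gripper":{"type":"number"},"newtons":{"type":"number"}},"required":["targets"]}

```bash
mkdir -p pics; cat > h.py <<'E'
import numpy as np, cv2
from cell import *
def cap(n,f=None):
    p,d=capture(n)
    np.savez('%s.npz'%n,p=p,d=d)
    if f: cv2.imwrite('pics/'+f,p[:,:,::-1])
    return p,d
def load(n):
    z=np.load('%s.npz'%n); return z['p'],z['d']
def cloud(n,d):
    c=calibration(n); f=240/np.tan(np.radians(c['fovy'])/2)
    v,u=np.mgrid[0:480,0:640]
    C=np.stack([(u-c['cx'])/f*d,-(v-c['cy'])/f*d,-d,np.ones_like(d)],-1)
    W=C@np.linalg.inv(c['camera_from_world']).T
    W[d==0]=np.nan
    return W[...,:3]
def proj(n,P):
    c=calibration(n); f=240/np.tan(np.radians(c['fovy'])/2)
    q=c['camera_from_world']@np.append(P,1)
    return c['cx']+f*q[0]/-q[2], c['cy']-f*q[1]/-q[2]
E
python3 - <<'E'
from h import *
for n in('scene','top'):
    cap(n,n+'1.png'); c=calibration(n); print({k:(v if np.isscalar(v) else np.round(v,3).tolist()) for k,v in c.items()})
print(observe(),pinch_z)
E
```

```text
{'fovy': 45.81786707683543, 'cx': 312.0811120367775, 'cy': 245.7166096443516, 'camera_from_world': [[-0.988, 0.152, -0.007, 492.221], [-0.098, -0.606, 0.79, -66.491], [0.116, 0.781, 0.614, -1201.466], [0.0, 0.0, 0.0, 1.0]]}
{'fovy': 56.18935709845553, 'cx': 320.31300167330005, 'cy': 241.7510076845001, 'camera_from_world': [[0.013, -1.0, 0.003, -44.627], [0.976, 0.013, 0.217, -512.298], [-0.217, 0.0, 0.976, -1013.919], [0.0, 0.0, 0.0, 1.0]]}
{'time_s': 0.1, 'q': array([ 1.13668236e+00,  5.27642431e-02,  1.40163143e+00,  3.63366813e-05,
        1.68863183e+00, -7.02894237e-02]), 'qd': array([-0.00036113, -0.00149663, -0.00245643, -0.00040265, -0.00042898,
       -0.00048638]), 'joint_torque': array([ 1.43678666e-03, -3.82581067e+01, -3.60985279e+01,  3.65300281e-06,
        4.69071689e-03,  2.36339929e-05]), 'tool_pos': array([186.65436395, 490.36723259, 209.45751703]), 'tool_rot': array([-5.68269692e-01, -3.08936889e+00,  2.16813785e-03]), 'wrist_force': array([-0.4441803 , -0.10621413, -0.58162101]), 'moment': array([ 0.01162927, -0.06952974, -0.00223353]), 'grip_force': 0.0, 'width': 85.56653988365433} -18.700000000000003
```

```bash
ls; ls pics
```

```text
h.py
pics
scene.npz
top.npz
scene1.png
top1.png
```

View pics/top1.png

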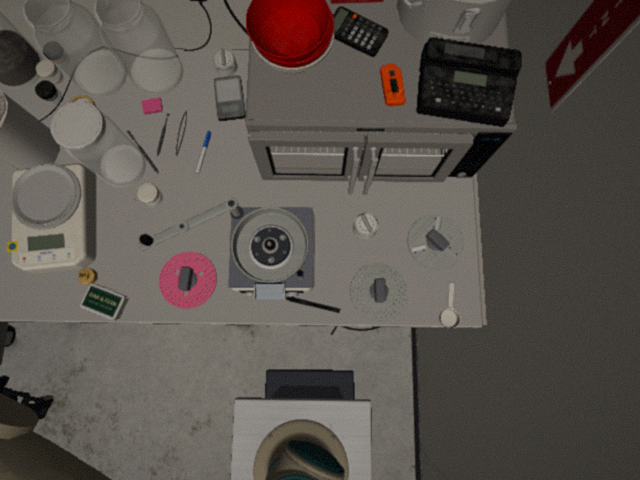

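View pics/scene1.png

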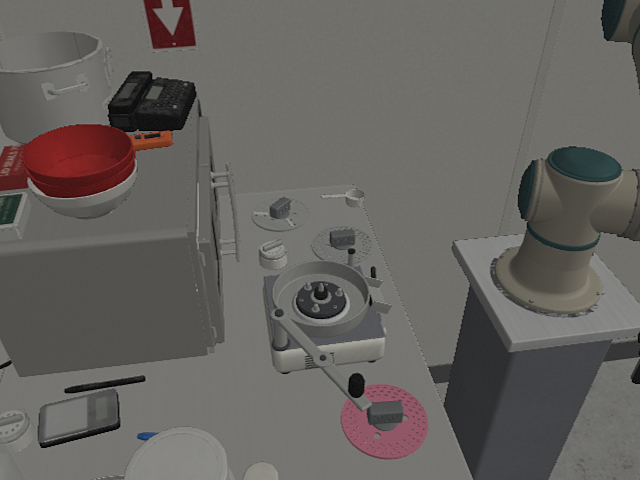

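The top view shows three look-alike discs:
- Grey with fine perforations at (378,290).
- Grey with long slots at (435,240).
- Pink with perforations at (187,280).

The grey perforated one at (378,290) fits grating_disc. I'll confirm it in a crop and look at the studs too.

```bash
python3 - <<'E'
from h import *
p,d=load('top'); s,sd=load('scene')
r=lambda a,w,h:cv2.resize(a,(w,h),interpolation=cv2.INTER_CUBIC)
A=r(p[200:310,220:350],400,338); B=r(p[210:330,340:480],400,338)
C=r(s[240:360,255:395],400,262); D=r(s[190:280,240:380],400,262)
o=np.vstack([np.hstack([A,B]),np.hstack([C,D])]); cv2.imwrite('pics/crop.png',o[:,:,::-1])
W=cloud('top',d)
for u,v in[(378,290),(435,240),(187,280),(269,243),(330,306),(315,303),(147,240),(235,208),(250,215),(300,285),(366,225),(345,320),(400,140)]: print(u,v,W[v,u].round(1))
Ws=cloud('scene',sd)
for u,v in[(321,289),(351,257),(352,266),(373,270),(378,288),(383,310),(280,313),(356,380)]: print('s',u,v,Ws[v,u].round(1))
print(np.linalg.inv(calibration('top')['camera_from_world'])[:3,3],np.linalg.inv(calibration('scene')['camera_from_world'])[:3,3])
E
```

```text
378 290 [ 402.2 -176.3   34.2]
435 240 [ 525.4 -316.4   36.3]
187 280 [419.6 277.7  37.4]
269 243 [494.4  76.8 119.3]
330 306 [364.8 -63.2  11. ]
315 303 [371.8 -26.9   6.9]
147 240 [484.8 327.  177.1]
235 208 [569.4 153.6 137.3]
250 215 [564.4 125.5  99.3]
300 285 [407.    7.5  72.2]
366 225 [ 558.1 -148.    46.6]
345 320 [ 332.6 -100.1   -2. ]
400 140 [ 677.1 -194.7  266.4]
s 321 289 [494.5  86.4 115. ]
s 351 257 [425.   12.5 119.8]
s 352 266 [423.   15.8 100.2]
s 373 270 [355.6 -71.2   8.3]
s 378 288 [378.2  48.3  66.6]
s 383 310 [385.5 113.2  72.2]
s 280 313 [575.1 169.5 149.2]
s 356 380 [489.1 341.8 177. ]
[ 280.82215981  -37.80238329 1100.99095905] [619.02224074 823.56629967 792.95218127]
```

View pics/crop.png

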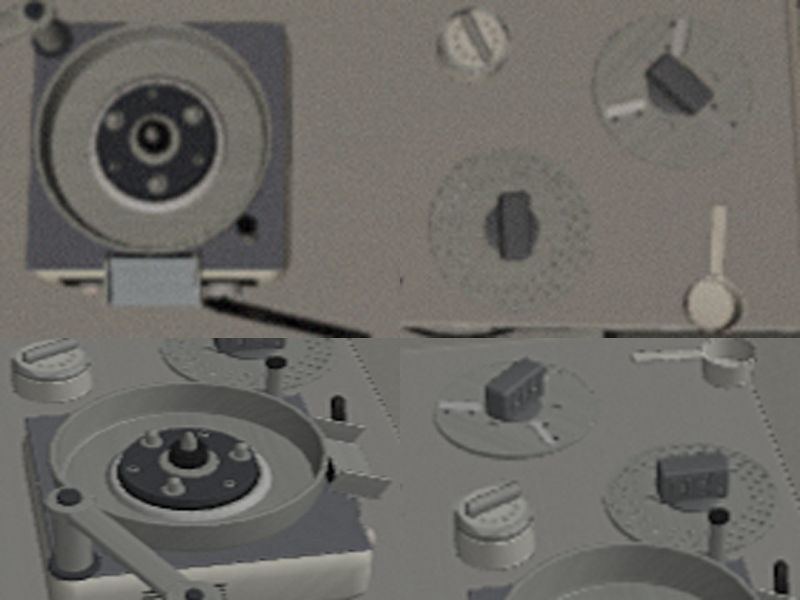

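The crop confirms it: the disc at crop (515,225), top (378,290), has grey perforation rings. The one at crop (680,85) has long slots, so that is the slicing disc. The studs show at crop (115,120), (193,115) and (157,183), and a stop post stands front right at (245,225). Next I'll measure precisely.

```bash
cat > m.py <<'E'
from h import *
def avg(n,k=6):
    P,D=zip(*[capture(n) for _ in range(k)])
    D=np.array(D); D[D==0]=np.nan
    p=np.mean(P,0); d=np.nan_to_num(np.nanmedian(D,0)); np.savez(n+'a.npz',p=p,d=d); return p,d
def rectify(n,p,cx,cy,z,h,s=4):   # world patch at height z: col=-y, row=-x
    k=int(2*h*s); g=np.arange(k)/s-h
    Y,X=np.meshgrid(cy-g,cx-g)
    c=calibration(n); f=240/np.tan(np.radians(c['fovy'])/2)
    q=np.stack([X,Y,np.full_like(X,z),np.ones_like(X)],-1)@c['camera_from_world'].T
    u=c['cx']+f*q[...,0]/-q[...,2]; v=c['cy']-f*q[...,1]/-q[...,2]
    return cv2.remap(p.astype(np.float32),u.astype(np.float32),v.astype(np.float32),cv2.INTER_CUBIC)
E
python3 - <<'E'
from m import *
out=[]
for n in('top','scene'):
    p,d=avg(n); W=cloud(n,d); X,Y,Z=W[...,0],W[...,1],W[...,2]
    m=(abs(X-402)<45)&(abs(Y+176)<45)&(Z>28)&(Z<45)
    r=cv2.minAreaRect(W[m][:,:2].astype(np.float32)); print(n,'bar',r,np.median(W[m],0),m.sum())
    m=(np.hypot(X-402,Y+176)<85)&(Z>-8)&(Z<12); print(' disc z',np.nanmedian(Z[m]))
    m=(np.hypot(X-494,Y-79)<100)&(Z>103)&(Z<111)&(np.hypot(X-494,Y-79)>75)
    from scipy.optimize import least_squares
    q=W[m][:,:2]; s=least_squares(lambda a:np.hypot(*(q-a[:2]).T)-a[2],[494,79,86],loss='soft_l1'); print(' rim',s.x,m.sum())
    m=(np.hypot(X-494,Y-79)<12)&(Z>112); print(' tip',np.median(W[m],0),W[m].max(0)[2])
    m=(np.hypot(X-494,Y-79)<15)&(Z>105); print(' collar',np.median(W[m],0))
    m=(Z>130)&(Z<142)&(np.hypot(X-575,Y-158)<20); print(' pivot',np.median(W[m],0),m.sum())
    m=(Z>160)&(Z<185)&(np.hypot(X-487,Y-330)<25); print(' knob',np.median(W[m],0),m.sum())
    m=(Z>64)&(Z<74)&(np.hypot(X-494,Y-79)<150); print(' base',cv2.minAreaRect(W[m][:,:2].astype(np.float32)))
    m=(Z>85)&(Z<140)&(np.hypot(X-423,Y-14)<15); print(' post',np.median(W[m],0),np.nanmax(W[m][:,2]))
    A=rectify(n,p,494,79,105,50); B=rectify(n,p,402,-176,4,80,2.5)
    A=cv2.resize(A,(400,400));B=B[:400,:400]
    B=np.clip((B-np.median(B))*2.5+128,0,255); A=np.clip(A*1.3,0,255)
    out.append(np.hstack([A,B]))
cv2.imwrite('pics/rect.png',cv2.resize(np.vstack(out),(600,600))[:,:,::-1])
E
```

```text
top bar ((403.8170166015625, -181.31210327148438), (23.95618438720703, 54.64906692504883), 89.42467498779297) [ 404.42317901 -180.96504345   36.21954815] 245
 disc z 3.867992234254075
 rim [496.01250185  77.04016436  85.28235727] 456
 tip [495.226538    76.34533154 120.18819582] 125.21894538599747
 collar [494.30068583  76.04562092 109.40649318]
 pivot [566.81082802 155.50102324 138.76852865] 11
 knob [487.4346043 330.8222813 177.0048381] 111
 base ((483.6094970703125, 77.09988403320312), (213.4556121826172, 191.76486206054688), 0.9097418189048767)
 post [427.09608419   7.64958857 133.26201612] 136.30131131345968
scene bar ((402.21392822265625, -177.05043029785156), (55.114437103271484, 24.11691665649414), 3.254533529281616) [ 402.40423828 -171.90110676   35.31325745] 213
 disc z 3.60401905602248
 rim [493.64305428  81.85318659  85.38001693] 695
 tip [494.00019237  83.00384559 118.08804383] 124.48098704813924
 collar [494.46858461  84.18915612 109.1128996 ]
 pivot [587.14837037 172.21724424 137.95098897] 15
 knob [488.83945036 344.56922496 175.14852787] 277
 base ((481.69769287109375, 81.96827697753906), (216.29893493652344, 194.65489196777344), 0.5888599157333374)
 post [426.48328389  14.17849902 113.67564783] 134.9263625695604[ WARN:0@12.008] global loadsave.cpp:1063 imwrite_ Unsupported depth image for selected encoder is fallbacked to CV_8U.
```

View pics/rect.png

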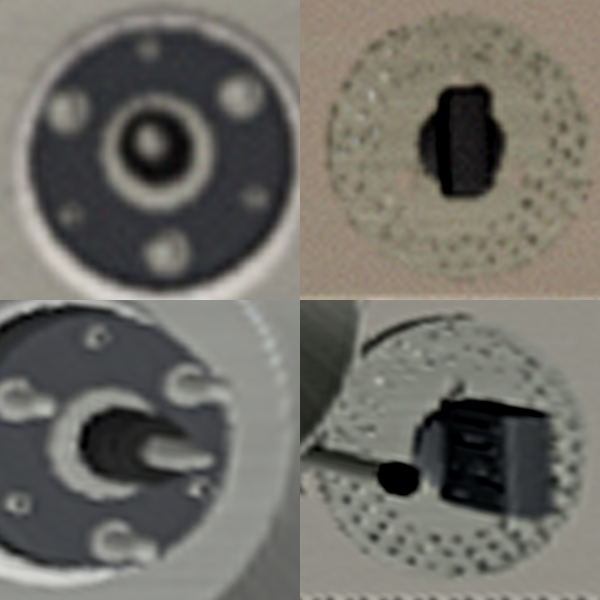

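The scene rectification (lower right) shows a hole at about (455,388), near the bar's +x end. Nothing shows at the opposite phase. I'll check the hole phase and stud phase numerically.

```bash
python3 - <<'E'
from m import *
cen={'top':(403.8,-181.3,496,77),'scene':(402.2,-177.3,493.7,81.9)}
out=[]
for n in cen:
    z=np.load(n+'a.npz'); p,d=z['p'],z['d']; a=cen[n]
    R=rectify(n,p,a[0],a[1],3,50,6); 
    med=np.median(R.reshape(-1,3),0)
    o=cv2.GaussianBlur(np.clip((R-med)*5+128,0,255).astype(np.uint8),(0,0),4)
    for t in range(0,360,60):
        c=(int(300-6*34*np.sin(np.radians(t))),int(300-6*34*np.cos(np.radians(t))))
        cv2.circle(o,c,36,(255,0,0) if t%120==0 else (0,255,0),1)
        Y,X=np.mgrid[0:600,0:600]; m=np.hypot(X-c[0],Y-c[1])<30; r=np.hypot(X-c[0],Y-c[1]); m2=(r>45)&(r<60)
        print(n,t,(R[m].mean(0)-R[m2].mean(0)).round(1),R[m].mean(0).round(0))
    out.append(o[:,:,::-1])
    # studs: phase by correlation
    A=rectify(n,p,a[2],a[3],104.,50,4).mean(2)
    best=[]
    for dx in range(-8,9):
        for dy in range(-8,9):
            for ph in range(0,120,1):
                s=0
                for k in range(3):
                    t=np.radians(ph+120*k); v=200-4*(dx+34*np.cos(t)); u=200-4*(dy+34*np.sin(t))
                    s+=A[int(v)-8:int(v)+9,int(u)-8:int(u)+9].mean()
                best.append((s,dx,dy,ph))
    best.sort(); b=np.array(best[-25:]); print(n,'studs',b.mean(0).round(1))
cv2.imwrite('pics/holes.png',cv2.resize(np.hstack(out),(800,400)))
E
```

```text
top 0 [10.   8.   7.1] [103.  99.  94.]
top 60 [1.1 0.2 0.6] [117. 114. 107.]
top 120 [5.1 2.  2.5] [121. 115. 109.]
top 180 [10.7 10.2  9.2] [119. 117. 109.]
top 240 [4.4 1.6 2.6] [120. 115. 108.]
top 300 [-0.   0.3  0.3] [115. 114. 106.]
top studs [337.5  -3.    1.   65.1]
scene 0 [5.7 4.8 4.6] [108. 108. 104.]
scene 60 [-0.9 -0.9 -0.8] [113. 114. 110.]
scene 120 [-32.8 -33.  -31.2] [24. 24. 24.]
scene 180 [13.6 13.6 12.6] [113. 114. 111.]
scene 240 [1.8 1.9 1.9] [76. 77. 78.]
scene 300 [-10.5 -10.4  -9.5] [65. 66. 67.]
scene studs [368.1  -0.6   0.7  64.6]
```

View pics/holes.png

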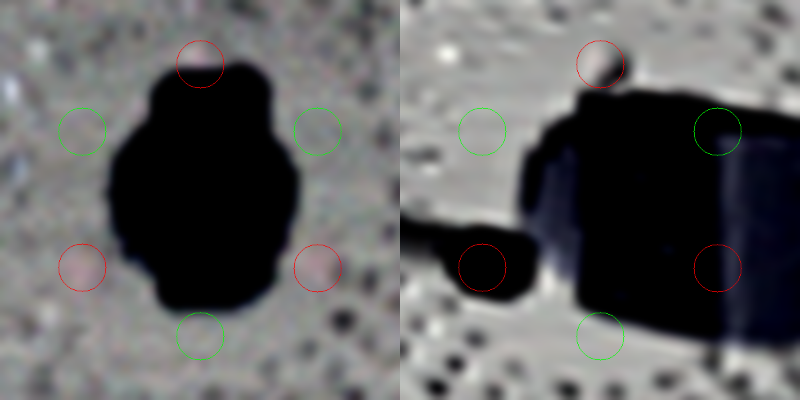

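Holes show pink (table colour) at the red 0/120/240° marks, (200,55), (82,267) and (317,267), so the disc phase is about 0°. The stud phase is about 65°, so I turn the disc by about -55°. Moving to above the disc now.

Call:
jog_arm([
  {"dp":[0.7,-1,0],"dr":[0,0,0.018]},
  {"dp":[0.7,-1,0],"dr":[0,0,0.018]},
  {"dp":[0.7,-1,0],"dr":[0,0,0.018]},
  {"dp":[0.7,-1,0],"dr":[0,0,0.018]},
  {"dp":[0.7,-1,0],"dr":[0,0,0.018]},
  {"dp":[0.7,-1,0],"dr":[0,0,0.018]},
  {"dp":[0.7,-1,0],"dr":[0,0,0.018]},
  {"dp":[0.7,-1,0],"dr":[0,0,0.018]},
  {"dp":[0.7,-1,0],"dr":[0,0,0.018]},
  {"dp":[0.7,-1,0],"dr":[0,0,0.018]},
  {"dp":[0.165,-1,0],"dr":[0,0,0.018]},
  {"dp":[0.165,-1,0],"dr":[0,0,0.018]},
  {"dp":[0.165,-1,0],"dr":[0,0,0.018]},
  {"dp":[0.165,-1,0],"dr":[0,0,0.018]},
  {"dp":[0.165,-1,0],"dr":[0,0,0.018]},
  {"dp":[0.165,-1,0],"dr":[0,0,0.018]},
  {"dp":[0.165,-1,0],"dr":[0,0,0.018]},
  {"dp":[0.165,-1,0],"dr":[0,0,0.018]},
  {"dp":[0.165,-1,0],"dr":[0,0,0.018]},
  {"dp":[0.165,-1,0],"dr":[0,0,0.018]},
], gripper=85, newtons=40)

```text
time_s: 3.2
tool_pos: [403.1, -10.2, 210.4]
tool_rot: [0.005, 3.141, 0.0]
wrist_force: [-0.4, 0.6, 0.1]
width: 84.7
grip_force: 0.0
```

Call:
jog_arm([
  {"dp":[0,-1,0],"dr":[0,0,0]},
  {"dp":[0,-1,0],"dr":[0,0,0]},
  {"dp":[0,-1,0],"dr":[0,0,0]},
  {"dp":[0,-1,-0.5],"dr":[0,0,0]},
  {"dp":[0,-1,-0.5],"dr":[0,0,0]},
  {"dp":[0,-1,-0.5],"dr":[0,0,0]},
  {"dp":[0,-0.8,-0.5],"dr":[0,0,0]},
  {"dp":[0,0,-1],"dr":[0,0,0]},
  {"dp":[0,0,-1],"dr":[0,0,0]},
  {"dp":[0,0,-1],"dr":[0,0,0]},
  {"dp":[0,0,-1],"dr":[0,0,0]},
  {"dp":[0,0,0],"dr":[0,0,0]},
  {"dp":[0,0,0],"dr":[0,0,0]},
])

```text
time_s: 4.82
tool_pos: [403.6, -179.6, 61.4]
tool_rot: [0.006, 3.14, -0.001]
wrist_force: [0.1, 0.5, -0.8]
width: 85.1
grip_force: 0.0
```

Call:
jog_arm([
  {"dp":[0,0,-1],"dr":[0,0,0]},
  {"dp":[0,0,-0.5],"dr":[0,0,0]},
  {"dp":[0,0,-0.45],"dr":[0,0,0]},
  {"dp":[0,0,0],"dr":[0,0,0]},
  {"dp":[0,0,0],"dr":[0,0,0]},
])

```text
time_s: 5.45
tool_pos: [403.5, -179.5, 12.1]
tool_rot: [0.006, 3.141, -0.001]
wrist_force: [-0.4, 0.3, -0.8]
width: 85.1
grip_force: 0.0
```

Call:
jog_arm([
  {"dp":[0,0,0],"dr":[0,0,0]},
  {"dp":[0,0,0],"dr":[0,0,0]},
  {"dp":[0,0,0],"dr":[0,0,0]},
  {"dp":[0,0,0],"dr":[0,0,0]},
  {"dp":[0,0,0],"dr":[0,0,0]},
  {"dp":[0,0,0],"dr":[0,0,0]},
  {"dp":[0,0,0],"dr":[0,0,0]},
  {"dp":[0,0,0],"dr":[0,0,0]},
], gripper=10, newtons=40)

```text
time_s: 6.45
tool_pos: [403.3, -179.6, 11.9]
tool_rot: [0.006, 3.141, -0.001]
wrist_force: [-1.4, -0.2, 5.1]
width: 22.1
grip_force: 39.3
```

Call:
jog_arm([
  {"dp":[0,0,0],"dr":[0,0,0]},
  {"dp":[0,0,0],"dr":[0,0,0]},
  {"dp":[0,0,0.4],"dr":[0,0,0]},
  {"dp":[0,0,1],"dr":[0,0,0]},
  {"dp":[0,0,1],"dr":[0,0,0]},
  {"dp":[0,0,1],"dr":[0,0,0]},
  {"dp":[0,0,1],"dr":[0,0,0]},
  {"dp":[0,0,1],"dr":[0,0,0]},
  {"dp":[0,0,1],"dr":[0,0,0]},
], newtons=80)

```text
time_s: 7.58
tool_pos: [402.6, -179.0, 171.9]
tool_rot: [-0.006, -3.141, -0.002]
wrist_force: [0.1, 0.1, -2.8]
width: 20.0
grip_force: 78.6
```

Call:
jog_arm([
  {"dp":[0.28,0.8,0],"dr":[0,0,-0.074]},
  {"dp":[0.28,0.8,0],"dr":[0,0,-0.074]},
  {"dp":[0.28,0.8,0],"dr":[0,0,-0.074]},
  {"dp":[0.28,0.8,0],"dr":[0,0,-0.074]},
  {"dp":[0.28,0.8,0],"dr":[0,0,-0.074]},
  {"dp":[0.28,0.8,0],"dr":[0,0,-0.074]},
  {"dp":[0.28,0.8,0],"dr":[0,0,-0.074]},
  {"dp":[0.28,0.8,0],"dr":[0,0,-0.074]},
  {"dp":[0.28,0.8,0],"dr":[0,0,-0.074]},
  {"dp":[0.28,0.8,0],"dr":[0,0,-0.074]},
  {"dp":[0.28,0.8,0],"dr":[0,0,-0.074]},
  {"dp":[0.28,0.8,0],"dr":[0,0,-0.074]},
  {"dp":[0.28,0.76,0],"dr":[0,0,-0.074]},
  {"dp":[0,0,0],"dr":[0,0,0]},
  {"dp":[0,0,0],"dr":[0,0,0]},
  {"dp":[0,0,0],"dr":[0,0,0]},
])

```text
time_s: 9.57
tool_pos: [493.9, 79.1, 171.4]
tool_rot: [-1.459, -2.782, 0.0]
wrist_force: [0.0, 0.1, -2.2]
width: 20.0
grip_force: 78.7
```

```bash
python3 - <<'E'
from m import *
from scipy.optimize import least_squares
o=observe(); print({k:np.round(o[k],3) for k in('time_s','tool_pos','tool_rot','wrist_force','moment','width','q')})
x,y=o['tool_pos'][:2]
for n in('top','scene'):
    p,d=avg(n,4); W=cloud(n,d); r=np.hypot(W[...,0]-x,W[...,1]-y)
    m=(r<85)&(W[...,2]>156)&(W[...,2]<172)&(r>45)
    q=W[m]; z=np.median(q[:,2])
    mm=(m&(abs(W[...,2]-z)<5)).astype(np.uint8)
    er=mm-cv2.erode(mm,np.ones((3,3),np.uint8)); q=W[er>0][:,:2]
    q=q[np.hypot(q[:,0]-x,q[:,1]-y)>58]
    s=least_squares(lambda a:np.hypot(*(q-a[:2]).T)-a[2],[x,y,70],loss='soft_l1'); print(n,s.x,s.x[:2]-[x,y],z,len(q))
    cv2.imwrite('pics/held_%s.png'%n,p[:,:,::-1])
a=cv2.imread('pics/held_top.png')[150:330,180:420]; b=cv2.imread('pics/held_scene.png')[180:360,220:460]
cv2.imwrite('pics/held.png',cv2.resize(np.vstack([a,b]),(600,600*360//240))[:900] if 0 else cv2.resize(np.hstack([a,b]),(800,300)))
E
```

```text
{'time_s': np.float64(9.575), 'tool_pos': array([493.856,  79.066, 171.43 ]), 'tool_rot': array([-1.459, -2.782,  0.   ]), 'wrist_force': array([ 0.041,  0.106, -2.204]), 'moment': array([ 0.011, -0.003,  0.021]), 'width': np.float64(19.975), 'q': array([ 0.085, -0.003,  1.534, -0.   ,  1.611, -0.52 ])}
top [494.41668749  78.06349849  66.33600981] [ 0.56085464 -1.00282065] 163.68779026683887 273
scene [492.54599085  81.80208102  69.17267037] [-1.30984199  2.73576189] 163.4928677833321 245[ WARN:0@5.236] global loadsave.cpp:1063 imwrite_ Unsupported depth image for selected encoder is fallbacked to CV_8U.
```

View pics/held.png

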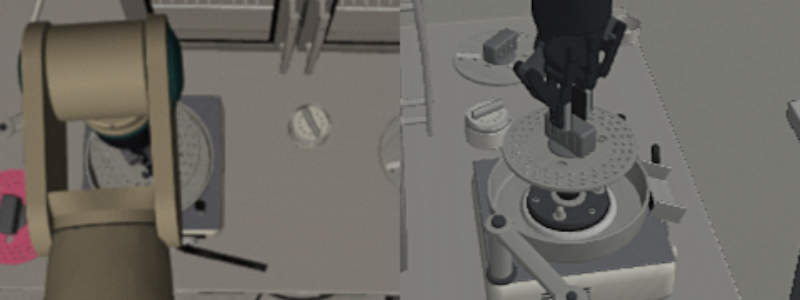

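The held disc sits level over the seat, with its centre within about 1 mm of the axis. Lowering onto the spindle.

Call:
jog_arm([
  {"dp":[0.02,0.01,-0.5],"dr":[0,0,0]},
  {"dp":[0,0,-0.5],"dr":[0,0,0]},
  {"dp":[0,0,-0.3],"dr":[0,0,0]},
  {"dp":[0,0,-0.2],"dr":[0,0,0]},
  {"dp":[0,0,-0.2],"dr":[0,0,0]},
  {"dp":[0,0,-0.1],"dr":[0,0,0]},
  {"dp":[0,0,-0.1],"dr":[0,0,0]},
  {"dp":[0,0,0],"dr":[0,0,0]},
])

```text
time_s: 10.98
tool_pos: [494.5, 79.9, 124.0]
tool_rot: [1.459, 2.782, 0.0]
wrist_force: [-0.3, -0.1, -1.9]
width: 20.0
grip_force: 78.7
```

Call:
jog_arm([
  {"dp":[0,0,-0.06],"dr":[0,0,0]},
  {"dp":[0,0,-0.06],"dr":[0,0,0]},
  {"dp":[0,0,-0.06],"dr":[0,0,0]},
  {"dp":[0,0,0],"dr":[0,0,0]},
])

```text
time_s: 11.48
tool_pos: [494.8, 80.0, 120.1]
tool_rot: [1.458, 2.782, 0.001]
wrist_force: [-2.7, 0.2, 3.3]
width: 19.9
grip_force: 79.9
```

Call:
jog_arm([
  {"dp":[0,0,-0.04],"dr":[0,0,0]},
  {"dp":[0,0,-0.04],"dr":[0,0,0]},
  {"dp":[0,0,0],"dr":[0,0,0]},
])

```text
time_s: 11.85
tool_pos: [494.7, 80.0, 117.5]
tool_rot: [1.459, 2.782, 0.001]
wrist_force: [-0.7, 0.7, 3.9]
width: 20.0
grip_force: 79.9
```

Call:
jog_arm([
  {"dp":[0,0,-0.04],"dr":[0,0,0]},
  {"dp":[0,0,0],"dr":[0,0,0]},
])

```text
time_s: 12.1
tool_pos: [494.6, 79.9, 116.4]
tool_rot: [1.459, 2.782, 0.0]
wrist_force: [-0.9, 0.5, 3.0]
width: 19.7
grip_force: 79.8
```

Call:
jog_arm([
  {"dp":[0,0,-0.04],"dr":[0,0,0]},
  {"dp":[0,0,0],"dr":[0,0,0]},
])

```text
time_s: 12.35
tool_pos: [494.6, 80.0, 115.4]
tool_rot: [1.459, 2.782, 0.0]
wrist_force: [-0.5, -0.1, 3.4]
width: 19.9
grip_force: 79.8
```

Call:
jog_arm([
  {"dp":[0,0,-0.04],"dr":[0,0,0]},
  {"dp":[0,0,-0.04],"dr":[0,0,0]},
  {"dp":[0,0,0],"dr":[0,0,0]},
])

```text
time_s: 12.72
tool_pos: [494.6, 79.9, 113.4]
tool_rot: [1.459, 2.782, 0.0]
wrist_force: [0.4, 0.9, 2.7]
width: 19.8
grip_force: 79.8
```

Call:
jog_arm([
  {"dp":[0,0,-0.04],"dr":[0,0,0]},
  {"dp":[0,0,-0.04],"dr":[0,0,0]},
  {"dp":[0,0,-0.04],"dr":[0,0,0]},
  {"dp":[0,0,0],"dr":[0,0,0]},
])

```text
time_s: 13.22
tool_pos: [494.6, 79.9, 110.3]
tool_rot: [1.459, 2.782, 0.0]
wrist_force: [0.6, 1.5, 2.8]
width: 19.6
grip_force: 79.7
```

Studs are engaged. The last 3–4 mm follow in small steps.

Call:
jog_arm([
  {"dp":[0,0,-0.04],"dr":[0,0,0]},
  {"dp":[0,0,-0.04],"dr":[0,0,0]},
  {"dp":[0,0,0],"dr":[0,0,0]},
])

```text
time_s: 13.6
tool_pos: [494.5, 79.9, 108.3]
tool_rot: [-1.459, -2.782, -0.0]
wrist_force: [0.4, 1.4, 2.4]
width: 20.0
grip_force: 79.8
```

Call:
jog_arm([
  {"dp":[0,0,-0.04],"dr":[0,0,0]},
  {"dp":[0,0,0],"dr":[0,0,0]},
])

```text
time_s: 13.85
tool_pos: [494.6, 79.9, 107.4]
tool_rot: [1.459, 2.782, 0.0]
wrist_force: [1.0, 0.8, 4.3]
width: 19.6
grip_force: 79.8
```

Call:
jog_arm([
  {"dp":[0,0,-0.02],"dr":[0,0,0]},
  {"dp":[0,0,0],"dr":[0,0,0]},
])

```text
time_s: 14.1
tool_pos: [494.6, 79.9, 107.0]
tool_rot: [1.459, 2.782, 0.0]
wrist_force: [1.3, 0.3, 4.3]
width: 19.8
grip_force: 79.9
```

Call:
jog_arm([
  {"dp":[0,0,-0.02],"dr":[0,0,0]},
  {"dp":[0,0,0],"dr":[0,0,0]},
])

```text
time_s: 14.35
tool_pos: [494.6, 80.0, 106.5]
tool_rot: [1.459, 2.782, 0.0]
wrist_force: [1.5, 1.3, 3.7]
width: 20.0
grip_force: 79.9
```

Call:
jog_arm([
  {"dp":[0,0,-0.02],"dr":[0,0,0]},
  {"dp":[0,0,0],"dr":[0,0,0]},
])

```text
time_s: 14.6
tool_pos: [494.7, 79.9, 106.3]
tool_rot: [1.459, 2.782, 0.0]
wrist_force: [0.5, 0.7, 5.5]
width: 19.8
grip_force: 80.2
```

Call:
jog_arm([
  {"dp":[0,0,-0.02],"dr":[0,0,0]},
  {"dp":[0,0,0],"dr":[0,0,0]},
])

```text
time_s: 14.85
tool_pos: [494.6, 80.0, 106.0]
tool_rot: [1.459, 2.782, 0.001]
wrist_force: [-0.8, 0.3, 7.7]
width: 19.9
grip_force: 80.5
```

Call:
jog_arm([
  {"dp":[0,0,-0.02],"dr":[0,0,0]},
  {"dp":[0,0,0],"dr":[0,0,0]},
])

```text
time_s: 15.1
tool_pos: [494.7, 80.0, 105.8]
tool_rot: [1.458, 2.782, 0.001]
wrist_force: [-1.2, 2.0, 8.4]
width: 19.8
grip_force: 80.8
```

Call:
jog_arm([
  {"dp":[0,0,-0.02],"dr":[0,0,0]},
  {"dp":[0,0,-0.01],"dr":[0,0,0]},
  {"dp":[0,0,0],"dr":[0,0,0]},
  {"dp":[0,0,0],"dr":[0,0,0]},
])

```text
time_s: 15.6
tool_pos: [494.7, 80.0, 105.5]
tool_rot: [1.458, 2.782, 0.001]
wrist_force: [-2.9, 0.6, 11.8]
width: 19.8
grip_force: 81.2
```

Seated: about 14 N with the rubber mount's stiffness. I'll ease off, release and rise.

Call:
jog_arm([
  {"dp":[0,0,0.02],"dr":[0,0,0]},
  {"dp":[0,0,0.01],"dr":[0,0,0]},
  {"dp":[0,0,0],"dr":[0,0,0]},
])

```text
time_s: 15.98
tool_pos: [494.6, 80.0, 105.5]
tool_rot: [1.459, 2.782, 0.001]
wrist_force: [-0.4, 0.8, 8.0]
width: 20.3
grip_force: 80.6
```

Call:
jog_arm([
  {"dp":[0,0,0],"dr":[0,0,0]},
  {"dp":[0,0,0],"dr":[0,0,0]},
  {"dp":[0,0,0],"dr":[0,0,0]},
  {"dp":[0,0,0],"dr":[0,0,0]},
  {"dp":[0,0,0],"dr":[0,0,0]},
], gripper=60)

```text
time_s: 16.6
tool_pos: [494.5, 79.9, 104.9]
tool_rot: [-1.459, -2.782, 0.0]
wrist_force: [-0.5, -0.1, -0.1]
width: 60.0
grip_force: 0.0
```

Call:
jog_arm([
  {"dp":[0,0,0.4],"dr":[0,0,0]},
  {"dp":[0,0,1],"dr":[0,0,0]},
  {"dp":[0,0,1],"dr":[0,0,0]},
  {"dp":[0,0,1],"dr":[0,0,0]},
  {"dp":[-0.5,-1,0.5],"dr":[0,0,0]},
  {"dp":[-0.5,-1,0],"dr":[0,0,0]},
  {"dp":[-0.5,-1,0],"dr":[0,0,0]},
  {"dp":[-0.5,-1,0],"dr":[0,0,0]},
  {"dp":[0,-1,0],"dr":[0,0,0]},
  {"dp":[0,-1,0],"dr":[0,0,0]},
  {"dp":[0,-1,0],"dr":[0,0,0]},
  {"dp":[0,0,0],"dr":[0,0,0]},
])

```text
time_s: 18.1
tool_pos: [444.5, -96.1, 203.2]
tool_rot: [1.462, 2.78, 0.0]
wrist_force: [0.7, -0.1, -0.7]
width: 59.9
grip_force: 0.0
```

```bash
python3 - <<'E'
from m import *
o=observe(); print(o['time_s'],o['tool_pos'])
im=[]
for n in('top','scene'):
    p,d=avg(n,4); W=cloud(n,d); X,Y,Z=W[...,0],W[...,1],W[...,2]
    r=np.hypot(X-494.6,Y-80); m=(r>40)&(r<60)&(Z>85)&(Z<120); A=np.c_[W[m][:,:2]-[494.6,80],np.ones(m.sum())]
    print(n,'disc top z',np.median(W[m],0),m.sum(),np.linalg.lstsq(A,W[m][:,2],rcond=None)[0])
    m=(r<25)&(Z>122)&(Z<140); print(' bar',np.median(W[m],0),cv2.minAreaRect(W[m][:,:2].astype(np.float32)))
    m=(Z>160)&(Z<185)&(np.hypot(X-487,Y-335)<30); print(' knob',np.median(W[m],0),m.sum(),W[m].max(0),W[m].min(0))
    im.append(p)
a=im[0][190:320,120:360]; b=im[1][210:420,240:440]
cv2.imwrite('pics/seated.png',np.hstack([cv2.resize(a,(480,260)),cv2.resize(b,(248,260))]).astype(np.uint8)[:,:,::-1])
E
```

```text
18.1 [444.54132504 -96.12089602 203.15545037]
top disc top z [493.68795374  81.27534123  98.40134267] 1126 [-2.08771717e-04 -2.39811320e-03  9.84223775e+01]
 bar [492.96646674  79.66450578 130.02292788] ((493.98052978515625, 79.74006652832031), (25.040042877197266, 48.78099060058594), 35.54903793334961)
 knob [487.29989574 331.01572671 176.67114543] 111 [498.47241196 343.70434568 180.77667033] [478.5038322  323.69635738 160.41110864]
scene disc top z [495.83588871  92.24859824  98.20756844] 1214 [2.30897553e-03 8.06781777e-04 9.81617306e+01]
 bar [496.23798233  81.96039323 129.67153368] ((494.6382141113281, 79.96780395507812), (24.645891189575195, 48.86480712890625), 36.103458404541016)
 knob [488.73543485 344.29318573 175.08219271] 271 [498.39172631 350.17940286 179.88787486] [475.57898292 329.00650438 160.10651274]
```

View pics/seated.png

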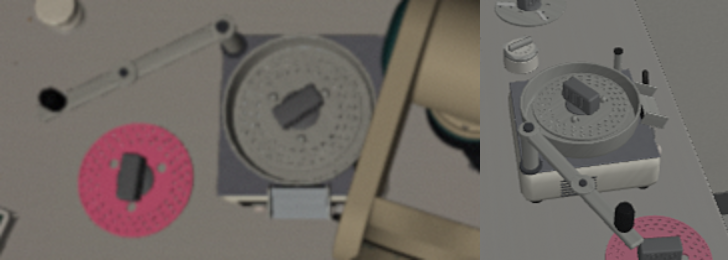

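The disc is level in the bowl, with its top at 98.3 and the stud tips showing in its holes. I'll now close the hold-down arm by straddling its knob, which is at about (486.5, 336), with the fingers along the tangent.

Call:
jog_arm([
  {"dp":[0.1,0.96,0.1],"dr":[0,0,-0.0065]},
  {"dp":[0.1,0.96,0],"dr":[0,0,-0.0065]},
  {"dp":[0.1,0.96,0],"dr":[0,0,-0.0065]},
  {"dp":[0.1,0.96,0],"dr":[0,0,-0.0065]},
  {"dp":[0.1,0.96,0],"dr":[0,0,-0.0065]},
  {"dp":[0.1,0.96,0],"dr":[0,0,-0.0065]},
  {"dp":[0.1,0.96,0],"dr":[0,0,-0.0065]},
  {"dp":[0.1,0.96,0],"dr":[0,0,-0.0065]},
  {"dp":[0.1,0.96,0],"dr":[0,0,-0.0065]},
  {"dp":[0.1,0.96,0],"dr":[0,0,-0.0065]},
  {"dp":[0.1,0.96,0],"dr":[0,0,-0.0065]},
  {"dp":[0.1,0.96,0],"dr":[0,0,-0.0065]},
  {"dp":[0.1,0.96,0],"dr":[0,0,-0.0065]},
  {"dp":[0.1,0.96,0],"dr":[0,0,-0.0065]},
  {"dp":[0.1,0.96,0],"dr":[0,0,-0.0065]},
  {"dp":[0.1,0.96,0],"dr":[0,0,-0.0065]},
  {"dp":[0.08,0.96,0],"dr":[0,0,-0.0065]},
  {"dp":[0,0.96,0],"dr":[0,0,-0.0065]},
  {"dp":[0,0,0],"dr":[0,0,0]},
  {"dp":[0,0,0],"dr":[0,0,0]},
], gripper=56, newtons=20)

```text
time_s: 21.0
tool_pos: [486.5, 336.6, 204.9]
tool_rot: [1.619, 2.692, -0.001]
wrist_force: [-0.6, -0.1, 0.1]
width: 56.2
grip_force: 0.0
```

```bash
python3 - <<'E'
from m import *
o=observe(); print(o['time_s'],o['tool_pos'],o['tool_rot'])
p,d=capture('scene'); c=p[260:480,250:470]
cv2.imwrite('pics/kn.png',cv2.resize(c,(550,550))[:,:,::-1])
x,y,z=o['tool_pos']; print(proj('scene',[x,y,z]),proj('scene',[486.5,336,179]))
E
```

```text
21.0 [486.45993419 336.60158853 204.85022184] [ 1.61856044e+00  2.69240328e+00 -6.37673072e-04]
(np.float64(357.94656279107386), np.float64(363.14832167579664)) (np.float64(357.0097885897037), np.float64(375.40237235362116))
```

View pics/kn.png

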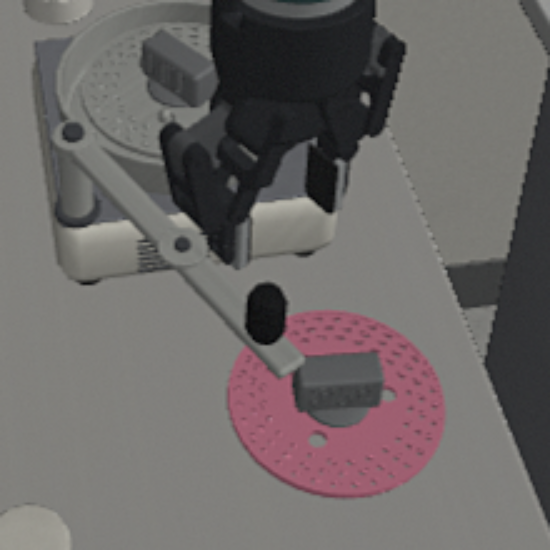

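The knob top is at crop (267,285), full (357,374), which matches the prediction. The fingers straddle it, so I descend and close loosely.

Call:
jog_arm([
  {"dp":[0,0,-0.5],"dr":[0,0,0]},
  {"dp":[0,0,-0.6],"dr":[0,0,0]},
  {"dp":[0,0,-0.6],"dr":[0,0,0]},
  {"dp":[0,0,-0.42],"dr":[0,0,0]},
  {"dp":[0,0,0],"dr":[0,0,0]},
])

```text
time_s: 21.68
tool_pos: [486.0, 336.6, 150.6]
tool_rot: [-1.618, -2.691, 0.003]
wrist_force: [-0.7, -0.4, 0.3]
width: 56.1
grip_force: 0.0
```

Call:
jog_arm([
  {"dp":[0,0,0],"dr":[0,0,0]},
  {"dp":[0,0,0],"dr":[0,0,0]},
  {"dp":[0,0,0],"dr":[0,0,0]},
  {"dp":[0,0,0],"dr":[0,0,0]},
  {"dp":[0,0,0],"dr":[0,0,0]},
], gripper=27)

```text
time_s: 22.3
tool_pos: [486.7, 337.0, 152.2]
tool_rot: [1.619, 2.692, 0.001]
wrist_force: [0.5, 0.4, 0.5]
width: 26.9
grip_force: 0.3
```

```bash
python3 - <<'E'
import numpy as np
c=np.array([577.6,163.8]); a0=np.radians(118); p=c+195*np.array([np.cos(a0),np.sin(a0)]); print(p)
p=np.array([486.5,336.2])
for k in range(1,21):
    a=a0+k*0.0925; n=c+195*np.array([np.cos(a),np.sin(a)]); d=((n-p)/25).round(2); p=p+d*25; print(k,round(np.degrees(a),1),d,p.round(1))
E
```

```text
[486.05304526 335.97478061]
1 123.3 [-0.64 -0.38] [470.5 326.7]
2 128.6 [-0.58 -0.42] [456.  316.2]
3 133.9 [-0.54 -0.48] [442.5 304.2]
4 139.2 [-0.5  -0.52] [430.  291.2]
5 144.5 [-0.45 -0.57] [418.8 277. ]
6 149.8 [-0.39 -0.6 ] [409. 262.]
7 155.1 [-0.33 -0.64] [400.8 246. ]
8 160.4 [-0.27 -0.67] [394.  229.2]
9 165.7 [-0.21 -0.69] [388.8 212. ]
10 171.0 [-0.15 -0.71] [385.  194.2]
11 176.3 [-0.08 -0.71] [383.  176.4]
12 181.6 [-0.01 -0.72] [382.8 158.4]
13 186.9 [ 0.05 -0.72] [384.  140.4]
14 192.2 [ 0.12 -0.71] [387.  122.7]
15 197.5 [ 0.18 -0.7 ] [391.5 105.2]
16 202.8 [ 0.25 -0.68] [397.8  88.2]
17 208.1 [ 0.31 -0.65] [405.5  71.9]
18 213.4 [ 0.37 -0.62] [414.8  56.4]
19 218.7 [ 0.43 -0.58] [425.5  41.9]
20 224.0 [ 0.47 -0.54] [437.2  28.4]
```

Call:
jog_arm([
  {"dp":[-0.32,-0.19,0],"dr":[0,0,0.0465]},
  {"dp":[-0.32,-0.19,0],"dr":[0,0,0.046]},
  {"dp":[-0.58,-0.42,0],"dr":[0,0,0.0925]},
  {"dp":[-0.54,-0.48,0],"dr":[0,0,0.0925]},
  {"dp":[-0.5,-0.52,0],"dr":[0,0,0.0925]},
  {"dp":[-0.45,-0.57,0],"dr":[0,0,0.0925]},
  {"dp":[-0.39,-0.6,0],"dr":[0,0,0.0925]},
  {"dp":[-0.33,-0.64,0],"dr":[0,0,0.0925]},
  {"dp":[-0.27,-0.67,0],"dr":[0,0,0.0925]},
  {"dp":[-0.21,-0.69,0],"dr":[0,0,0.0925]},
])

```text
time_s: 23.55
tool_pos: [388.4, 212.4, 152.1]
tool_rot: [0.387, 3.118, 0.001]
wrist_force: [1.0, 1.1, -0.2]
width: 26.9
grip_force: 0.5
```

Call:
jog_arm([
  {"dp":[-0.15,-0.71,0],"dr":[0,0,0.0925]},
  {"dp":[-0.08,-0.71,0],"dr":[0,0,0.0925]},
  {"dp":[-0.01,-0.72,0],"dr":[0,0,0.0925]},
  {"dp":[0.05,-0.72,0],"dr":[0,0,0.0925]},
  {"dp":[0.12,-0.71,0],"dr":[0,0,0.0925]},
  {"dp":[0.18,-0.7,0],"dr":[0,0,0.0925]},
  {"dp":[0.13,-0.34,0],"dr":[0,0,0.0465]},
  {"dp":[0.12,-0.34,0],"dr":[0,0,0.046]},
  {"dp":[0.16,-0.33,0],"dr":[0,0,0.0465]},
  {"dp":[0.15,-0.32,0],"dr":[0,0,0.046]},
  {"dp":[0,0,0],"dr":[0,0,0]},
])

```text
time_s: 24.92
tool_pos: [405.6, 72.4, 152.0]
tool_rot: [0.76, -3.048, -0.0]
wrist_force: [-0.1, 0.8, -0.4]
width: 27.0
grip_force: 0.0
```

Call:
jog_arm([
  {"dp":[0.12,-0.21,0],"dr":[0,0,0.031]},
  {"dp":[0.12,-0.21,0],"dr":[0,0,0.031]},
  {"dp":[0.13,-0.2,0],"dr":[0,0,0.031]},
  {"dp":[0.14,-0.2,0],"dr":[0,0,0.031]},
  {"dp":[0.14,-0.19,0],"dr":[0,0,0.031]},
  {"dp":[0.15,-0.19,0],"dr":[0,0,0.031]},
  {"dp":[0,0,0],"dr":[0,0,0]},
])

```text
time_s: 25.8
tool_pos: [425.5, 42.8, 151.9]
tool_rot: [1.039, -2.965, -0.0]
wrist_force: [-0.3, 0.1, -0.3]
width: 26.7
grip_force: 0.0
```

Call:
jog_arm([
  {"dp":[0.11,-0.14,0],"dr":[0,0,0.022]},
  {"dp":[0.12,-0.14,0],"dr":[0,0,0.022]},
  {"dp":[0.12,-0.13,0],"dr":[0,0,0.022]},
  {"dp":[0,0,0],"dr":[0,0,0]},
])

```text
time_s: 26.3
tool_pos: [434.5, 32.1, 152.0]
tool_rot: [-1.138, 2.928, -0.0]
wrist_force: [-0.2, -0.5, -0.4]
width: 26.8
grip_force: 0.0
```

Now push in small steps until the stop is felt.

Call:
jog_arm([
  {"dp":[0.07,-0.07,0],"dr":[0,0,0.013]},
  {"dp":[0.07,-0.07,0],"dr":[0,0,0.013]},
  {"dp":[0.07,-0.07,0],"dr":[0,0,0]},
  {"dp":[0,0,0],"dr":[0,0,0]},
])

```text
time_s: 26.8
tool_pos: [439.7, 27.0, 152.0]
tool_rot: [-1.176, 2.913, -0.0]
wrist_force: [0.3, 0.1, 0.7]
width: 26.9
grip_force: 0.0
```

Call:
jog_arm([
  {"dp":[0.03,-0.03,0],"dr":[0,0,0]},
  {"dp":[0.03,-0.03,0],"dr":[0,0,0]},
  {"dp":[0,0,0],"dr":[0,0,0]},
])

```text
time_s: 27.18
tool_pos: [441.1, 25.6, 152.0]
tool_rot: [-1.176, 2.913, 0.0]
wrist_force: [-0.4, 0.3, 0.3]
width: 27.0
grip_force: 0.2
```

Call:
jog_arm([
  {"dp":[0.05,-0.05,0],"dr":[0,0,0]},
  {"dp":[0,0,0],"dr":[0,0,0]},
])

```text
time_s: 27.42
tool_pos: [442.4, 24.3, 152.0]
tool_rot: [-1.176, 2.913, -0.0]
wrist_force: [-0.4, -0.2, -0.6]
width: 27.0
grip_force: 0.1
```

Call:
jog_arm([
  {"dp":[0.05,-0.05,0],"dr":[0,0,0]},
  {"dp":[0,0,0],"dr":[0,0,0]},
])

```text
time_s: 27.68
tool_pos: [443.7, 23.1, 152.0]
tool_rot: [-1.176, 2.913, 0.0]
wrist_force: [0.4, 0.2, 0.2]
width: 27.4
grip_force: 0.1
```

```bash
python3 - <<'E'
from m import *
p,d=capture('scene'); c=p[200:400,230:440]
cv2.imwrite('pics/shut.png',cv2.resize(c,(630,600))[:,:,::-1])
print(observe()['wrist_force'])
E
```

```text
[-0.22438439  0.55117532  0.66091936]
```

View pics/shut.png

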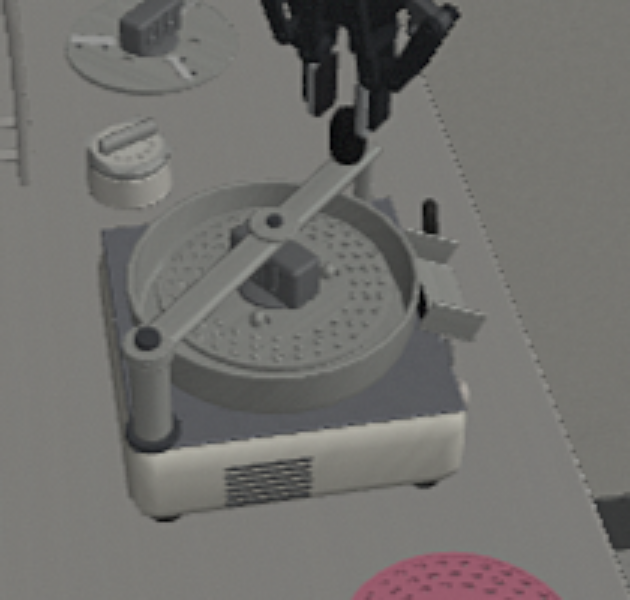

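The arm lies over the grip, with its knob at crop (348,130) next to the stop post. I'll push on until resistance shows.

Call:
jog_arm([
  {"dp":[0.05,-0.05,0],"dr":[0,0,0]},
  {"dp":[0,0,0],"dr":[0,0,0]},
])

```text
time_s: 27.98
tool_pos: [444.7, 22.1, 152.0]
tool_rot: [1.177, -2.913, -0.001]
wrist_force: [-1.7, 1.1, 0.8]
width: 27.1
grip_force: 1.2
```

Call:
jog_arm([
  {"dp":[0.05,-0.05,0],"dr":[0,0,0]},
  {"dp":[0,0,0],"dr":[0,0,0]},
])

```text
time_s: 28.22
tool_pos: [444.9, 21.9, 151.8]
tool_rot: [1.177, -2.91, -0.006]
wrist_force: [-8.5, 6.4, 3.5]
width: 27.1
grip_force: 5.1
```

The stop is firm at about 10 N. Back off, open, rise and check.

Call:
jog_arm([
  {"dp":[-0.06,0.06,0],"dr":[0,0,0]},
  {"dp":[0,0,0],"dr":[0,0,0]},
])

```text
time_s: 28.48
tool_pos: [444.7, 22.2, 152.0]
tool_rot: [-1.176, 2.913, -0.0]
wrist_force: [-0.9, 1.1, 0.2]
width: 27.1
grip_force: 0.7
```

Call:
jog_arm([
  {"dp":[0,0,0],"dr":[0,0,0]},
  {"dp":[0,0,0],"dr":[0,0,0]},
  {"dp":[0,0,0],"dr":[0,0,0]},
  {"dp":[0,0,0],"dr":[0,0,0]},
], gripper=56)

```text
time_s: 28.98
tool_pos: [444.6, 22.1, 152.0]
tool_rot: [1.176, -2.913, -0.0]
wrist_force: [-0.1, -0.0, -0.4]
width: 55.8
grip_force: 0.0
```

Call:
jog_arm([
  {"dp":[0,0,0.5],"dr":[0,0,0]},
  {"dp":[0,0,1],"dr":[0,0,0]},
  {"dp":[0,0,1],"dr":[0,0,0]},
  {"dp":[0,0,1],"dr":[0,0,0]},
  {"dp":[0,-1,0.5],"dr":[0,0,0]},
  {"dp":[0,-1,0],"dr":[0,0,0]},
  {"dp":[0,-1,0],"dr":[0,0,0]},
  {"dp":[0,-1,0],"dr":[0,0,0]},
  {"dp":[0,-1,0],"dr":[0,0,0]},
  {"dp":[0,-1,0],"dr":[0,0,0]},
  {"dp":[0,0,0],"dr":[0,0,0]},
  {"dp":[0,0,0],"dr":[0,0,0]},
])

```text
time_s: 30.48
tool_pos: [444.6, -127.4, 252.5]
tool_rot: [-1.176, 2.912, -0.0]
wrist_force: [-0.8, 0.6, -0.2]
width: 55.6
grip_force: 0.0
```

```bash
python3 - <<'E'
from m import *
o=observe(); print(o['time_s'],o['tool_pos'],o['wrist_force'])
for n in('top','scene'):
    p,d=avg(n,3); W=cloud(n,d); X,Y,Z=W[...,0],W[...,1],W[...,2]
    r=np.hypot(X-494.6,Y-80); m=(r>35)&(r<62)&(Z>85)&(Z<120); print(n,'disc',np.median(W[m],0))
    m=(Z>152)&(Z<185)&(np.hypot(X-443,Y-24)<30); print(' knob',np.median(W[m],0),m.sum())
    m=(Z>139)&(Z<148)&(r<75); q=W[m][:,:2]; v=cv2.fitLine(q.astype(np.float32),cv2.DIST_HUBER,0,.01,.01).ravel(); print(' arm',np.degrees(np.arctan2(v[1],v[0])),v[2:])
E
```

```text
30.475 [ 444.636267   -127.36548895  252.50630845] [-0.82436133  0.6376138  -0.16280993]
top disc [493.69745309  80.91035224  98.44344896]
 knob [440.11491877  20.77489162 177.39594704] 104
 arm 45.605927 [501.0143   81.73179]
scene disc [486.82986165 100.30680992  98.20170257]
 knob [441.34479126  33.24026319 170.38002768] 198
 arm 45.348812 [495.28125   85.610985]
```

The hold-down arm lies at 45.5° over the disc's axis, against its stop, and the disc's height is unchanged. Handing in.

```bash
python3 -c "
from cell import hand_in; print(hand_in())"
```

```text
the job is handed in; nothing more can be done
None
```

The grating disc is on its studs and pressed home with about 14 N, the hold-down arm is shut against its stop over it, the slicing disc was not touched, and I handed the job in at about 31 s.

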